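# Check the spring stroke of the tilting tube stand

### The job

Check the spring of the tilting tube stand: with your fingertips, press the blue pad on the free corner of its metal plate down until the red pointer points at the green mark on the scale, keep it there for a second, and do not let the pointer go up past the green. Then let go, so that the plate springs all the way back, and leave your hand clear. Only press the pad: do not push the pointer, the scale or the mark, and do not pick up or shift anything else on the worktop.

Things in the scene. Friction and masses are not known exactly. Their poses are not given: they have to be found in the camera images.
- tilt_stand: White base of the tilting tube stand, fixed to the worktop: a cross, 200 mm along its x (bar 50 mm wide), and along its y from -95 to +205 mm (bar 70 mm wide). Origin on the worktop under the middle of the plate's pivot axis; z up. The blue pad lies towards its -y, the pointer and scale towards its +y.
- plate_pivot (a point): Middle of the pivot axis, 60 mm above the worktop. The square aluminium plate (118 mm sides, 8 mm thick) lies on the axis turned by 45 degrees, its corners 83 mm out along the stand's x and y. It pivots about the stand's x axis between posts at x = +-90 mm. Two capped sample tubes are clipped on it along x (within 25 mm of the axis, up to 35 mm above it).
- scale_board: White scale board with black ticks; carries the green mark. Its origin lies in the middle of its top edge, at the stand's +y end, 137 mm above the worktop. The board is 60 mm wide (stand's y from 142 to 202 mm), 6 mm thick, and faces the stand's -x.
- tilt_plate (a joint): Tilt of the plate, rad: 0 at rest against its stop, grows as the blue pad goes down (and the pointer up), 0.36 at the hard stop. Spring: the pad needs about 2 N to start moving and about 7 N at 0.26 rad, and springs back to 0 when let go.
- press_pad: Blue low domed pad, 26 mm across and 5 mm high, on the plate's free corner; moves with the plate. Origin at the centre of its underside; its z is square to the plate.
- pad_top (a point): Top of the blue pad's dome, where to press: 62 mm from the pivot axis (to the stand's -y), 73 mm above the worktop at rest. Can be pushed down about 22 mm.
- pointer: Red pointer bar fixed to the plate, 3 to 4 mm thick, reaching 158 mm from the pivot axis to the stand's +y. Its origin lies on the pivot axis, in the middle of the plate.
- pointer_tip (a point): Tip of the red pointer, 158 mm from the pivot axis on the side away from the pad; 64 mm above the worktop at rest. It rises about 2.5 mm for each mm that the pad goes down.
- mark_center (a point): Centre of the green mark, a block 18 mm wide and 14 mm tall on the face of the scale board, just beyond the pointer's tip. Its z is up. The pointer points at the mark while its tip is within 7 mm above or below this centre.
- set_mark (a joint): Height of the green mark along the scale, m: 0 puts its centre 86 mm above the worktop (22 mm above the resting tip), 0.018 puts it 104 mm above. Stiff friction slide; to be left where it is.
- tape_roll_c: cream roll of surgical tape standing on end, 33 mm across, 60 mm tall; loose, to be left alone. Origin at the centre of its underside.
- gauze: folded white gauze pad 37 x 57 x 10 mm; loose, to be left alone. Origin at the centre of its underside.
- needle_pack_1: red and white needle packet 30 x 86 x 9 mm, lying flat; loose, to be left alone. Origin at the centre of its underside.
- bottle_white: white plastic bottle, 61 mm across, 150 mm tall; loose, to be left alone. Origin at the centre of its underside.
- bottle_brown: amber bottle with black cap, 60 mm across, 142 mm tall; loose, to be left alone. Origin at the centre of its underside.
- bottle_alc_a: translucent white bottle with red label, 69 mm across, 207 mm tall; loose, to be left alone. Origin at the centre of its underside.

How it is judged:
By the outcome, as a careful person would: the job done as asked, in the order asked, and still so for the second after the job is handed in, with the robot touching nothing.
It also fails if it takes over 38 s, if anything falls off the work surface, if the arm or the gripper's body presses on something with over 40 N, if the wrist force passes 120 N, or if a joint passes its speed limit or range.

### The arm

A 6-joint arm with a two-finger parallel gripper is mounted at the origin on a cart in front of the work surface, level with it; the furniture and walls round the work are solid. World frame = base frame: x ahead of the robot, y to its left, z up, the work surface at z = 0. Lengths are in m, angles in rad, forces in N, time in s.
With the tool pointing down it reaches from about 0.25 to 0.85 m from the base axis. Payload 12.5 kg.
Tool frame: the origin (TCP) lies on the centre line of the jaws, within the pads' length; the fingertips stand nose_length ahead of it and the grasp point (between the pads) lies 5 mm behind it (nose_length is the distance from the TCP to the fingertips, in m); z points along the fingers, y is the line along which they close (so a half turn about z gives the same grasp; the last joint's range is limited). The gripper opens to 93 mm and grips with 3 to 60 N. Pads are 15 mm wide; open, the fingers measure 128 mm over their backs; the gripper's body (75 mm by 188 mm) begins 65 mm behind the grasp point.
Start: joints at [1.251, 0.351, 1.652, -0, 1.139, -0.085], TCP at [0.128, 0.535, 0.233] pointing down, gripper open.
Joint ranges: [-2.75, 2.75], [-0.79, 2.1], [0.01, 2.65], [-1.57, 4.71], [0.07, 3.14], [-2.87, 2.87]. Speed limits (rad/s): [2.22, 2.22, 2.79, 3.14, 3.14, 3.14].

### API

Orientations are given as a unit quaternion [x, y, z, w].
In Python, from plant import * gives the robot as it stands.
- The arm moves only by the tool arm_command, never from a script. Its argument "moves" is a list that holds one entry, the list of rows, each a list of 7 numbers: the turn, a rotation vector about the tool's x, y, z normalised to -1 to 1, where 1 is 60 degrees, then the shift along the tool's x, y, z normalised to -1 to 1, where 1 is 25 cm, then the closure, from -1 (fully open) to 1 (shut). A call has 1 to 8 rows; each row is the pose to reach, as a shift and turn from the pose commanded when the call began, along the tool's axes at that moment; what a row does not reach only later rows make up. A row lasts 1/10 s, in which the tool goes at most 50 mm and 8.59 degrees, less where a joint would pass 70% of its speed; a pose out of reach is approached as far as the arm can. A call with a number of a shift or a turn outside -1 to 1 is refused whole. A call with a gripper value outside its range is refused whole. The fingers move at their own pace and stop on an object; "force" is the grip in N (left out, the last holds). Time passes only in rows, so rows that repeat a pose let the fingers close. It gives the time, the measured TCP pose, the force, the opening and the grip force at its end, in the units of the state.
- observe(): the state, without advancing time (a new reading comes with each control period).
- snapshot(name): name is "scene" or "top"; returns a dict with "color" (420x560x3 uint8, red, green, blue), "camera_matrix" (3x3 intrinsics, pixels), "D" ([k1, k2, p1, p2, k3] as OpenCV has them; the pictures are not rectified), "view" (4x4, takes a point from world to camera coordinates). Camera axes: x right, y down, z forward; pixel columns grow to the right and rows downward; lengths in m; the calibration is good to about 2 mm. A picture is of the moment at which its call begins. There is no depth.
- close_job(): hands the job in; it is judged then, once.
Trained networks look in the newest picture that a camera, given by its name, has taken for a name from the list of things; names that differ only in an ending like _2 or _b are one class to them, and where a whole thing is asked for, a point or a joint stands for the part that bears it (a point fixed in the world has none). Each returns a list of dicts, best first, with "confidence" (0 to 1); they miss things now and then, are a little off and sometimes report something else, mostly with a low value. They report only what shows in the picture. A call takes as long as a camera call.
- find_in(camera, thing): "uv" ([column, row] in pixels, amid what is visible of it).
The state is a dict: "time_s": time; "joint_pos": joint angles; "qd": joint speeds; "tau": joint torques, N m; "tool_pos": TCP position; "tcp_rot": TCP orientation; "wrist_force": force on the tool from outside, world axes, zero at the start; "moment": the same for the moment, N m; "grip_width": finger opening in m; "gripper_force": force on a finger pad.
Only numpy, scipy, OpenCV 4.12 (cv2) and the standard library are available. Lean on these libraries where they do the work, as an engineer would, in place of code of your own. Each camera call takes 0.05 s, during which the arm holds its last target. There are 200 camera calls.

## Working session

There is one attempt and no reset: what is moved stays moved. The work goes in short steps, Python scripts to look and compute and a tool call to move; the robot and the scene stay as the last step left them, time stands still between calls to the robot, and variables do not carry over. Pictures are saved under pics/ and viewed, at most 10 in all, crops included, and the job is handed in when it is done.

Besides the shell and the picture viewer there is one more tool, called after ">>>" by a JSON object that holds its "method" and its "body", one argument or row to a line. arm_command: Moves the arm, as the interface text tells. Scaled input: -1 to 1 covers 25 cm each way for a shift and 60 degrees each way for a turn. Its arguments: {"type":"object","properties":{"moves":{"type":"array"},"force":{"type":"number"}},"required":["moves"]}

```bash
mkdir -p pics; ls; cat > h.py <<'E'
from plant import *
import numpy as np, cv2
def snap(n,f=None):
    s=snapshot(n)
    if f: cv2.imwrite('pics/'+f,s['color'][:,:,::-1])
    return s
def proj(s,P):
    V=np.array(s['view']);P=np.atleast_2d(P)
    return cv2.projectPoints(P.astype(float),cv2.Rodrigues(V[:3,:3])[0],V[:3,3],np.array(s['camera_matrix'],float),np.array(s['D'],float))[0][:,0]
def ray(s,uv):
    V=np.array(s['view']);p=cv2.undistortPoints(np.array([[uv]],float),np.array(s['camera_matrix'],float),np.array(s['D'],float))[0,0]
    return -V[:3,:3].T@V[:3,3], V[:3,:3].T@np.array([p[0],p[1],1])
def at_z(s,uv,z):
    c,d=ray(s,uv);return c+d*(z-c[2])/d[2]
E
python3 - <<'E'
from h import *
o=observe();print(o)
try: print(nose_length)
except Exception as e: print(e)
for n in('scene','top'):
    s=snap(n,n+'1.png');print(n,np.array(s['view']).round(3).tolist())
    for t in('press_pad','pointer_tip','mark_center','scale_board','tilt_stand','plate_pivot','pointer','bottle_white','bottle_brown','bottle_alc_a','tape_roll_c'):
        print(t,[(np.round(r['uv'],1).tolist(),round(r['confidence'],2)) for r in find_in(n,t)[:2]])
E
```

```text
pics
{'time_s': 0.0, 'joint_pos': array([ 1.25141923e+00,  3.51248712e-01,  1.65241318e+00, -1.67507779e-05,
        1.13908994e+00, -8.45952349e-02]), 'qd': array([-7.07129055e-04, -1.33791496e-05, -1.48445730e-03, -1.01935827e-03,
       -2.11231229e-03, -1.42327204e-03]), 'tau': array([ 3.08110226e-03, -4.97344601e+01, -2.85247171e+01,  7.00737652e-02,
        2.58660538e-02, -1.03276411e-04]), 'tool_pos': array([0.12782202, 0.53460971, 0.23209873]), 'tcp_rot': array([ 1.17117990e-01,  9.93117838e-01, -5.69334830e-04, -1.08824860e-04]), 'wrist_force': array([0.16789036, 1.02415413, 0.62463901]), 'moment': array([0.02919915, 0.03980225, 0.00740625]), 'gripper_force': 0.0, 'grip_width': 0.09274245648737357}
0.014
scene [[0.427, -0.904, -0.019, -0.211], [-0.521, -0.229, -0.822, 0.374], [0.739, 0.361, -0.569, 0.783], [0.0, 0.0, 0.0, 1.0]]
press_pad []
pointer_tip [([255.6, 170.7], 0.67), ([281.2, 231.1], 0.62)]
mark_center [([276.7, 229.6], 0.27)]
scale_board [([213.4, 211.6], 0.9)]
tilt_stand [([263.8, 234.6], 0.93), ([277.7, 230.9], 0.69)]
plate_pivot [([261.8, 238.0], 0.94), ([278.2, 230.8], 0.58)]
pointer [([231.2, 222.5], 0.57)]
bottle_white [([256.9, 173.0], 0.94)]
bottle_brown [([231.9, 162.9], 0.89)]
bottle_alc_a [([416.0, 194.2], 0.63)]
tape_roll_c [([347.9, 232.2], 0.75), ([311.5, 287.2], 0.6)]
top [[-0.013, -1.0, -0.025, 0.022], [-0.996, 0.015, -0.089, 0.559], [0.089, 0.023, -0.996, 0.929], [0.0, 0.0, 0.0, 1.0]]
press_pad [([309.0, 227.8], 0.44)]
pointer_tip [([282.5, 232.1], 0.6)]
mark_center []
scale_board [([200.7, 231.2], 0.62), ([235.9, 269.6], 0.26)]
tilt_stand [([276.8, 231.4], 0.64), ([208.4, 131.7], 0.57)]
plate_pivot [([273.6, 230.4], 0.76)]
pointer []
bottle_white [([208.1, 131.8], 0.56)]
bottle_brown [([168.1, 130.0], 0.77)]
bottle_alc_a []
tape_roll_c [([336.4, 180.7], 0.5)]
```

View pics/scene1.png

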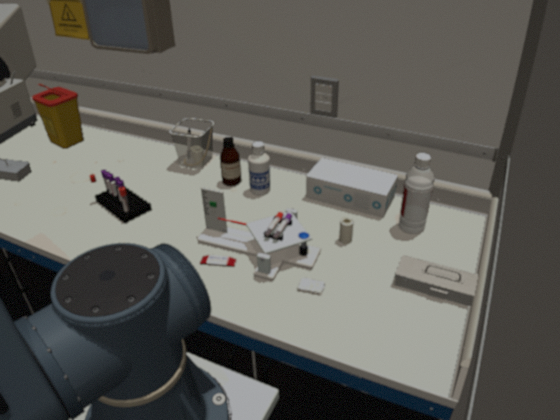

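View pics/top1.png

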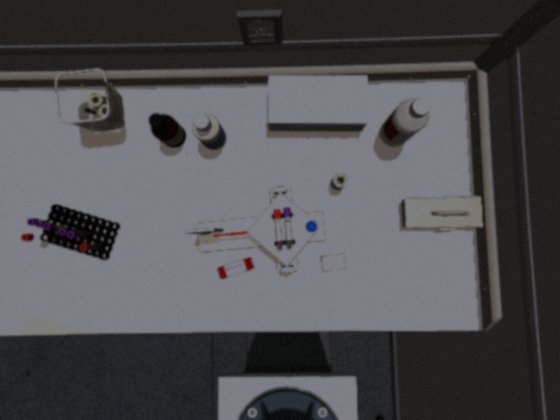

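The scene view shows the stand with the pad at about (304,236), the pointer at (232,221) and the scale at (213,210). In the top view the pad is at (312,226), the pointer at (228,234) and the board edge at (206,231). Next I'll segment colours and fit the stand pose.

```bash
cat > seg.py <<'E'
from h import *
def cen(img,box,kind):
    x0,x1,y0,y1=box;h=cv2.cvtColor(img[y0:y1,x0:x1],cv2.COLOR_RGB2HSV);H,S,V=[h[:,:,i].astype(int) for i in range(3)]
    m={'blue':(abs(H-110)<12)&(S>120),'green':(abs(H-65)<22)&(S>70),'red':((H<8)|(H>172))&(S>110)}[kind]
    y,x=np.nonzero(m)
    return (np.array([x.mean()+x0,y.mean()+y0]),len(x),(x.min()+x0,x.max()+x0,y.min()+y0,y.max()+y0)) if len(x) else None
E
python3 - <<'E'
from seg import *
from scipy.optimize import least_squares
s=snap('scene');t=snap('top')
B={'blue':((294,315,226,248),(303,322,216,238)),'green':((198,228,185,235),(188,232,222,240)),'red':((217,248,212,230),(205,248,225,242))}
for k,(a,b) in B.items(): print(k,cen(s['color'],a,k),cen(t['color'],b,k))
bs=cen(s['color'],B['blue'][0],'blue')[0];bt=cen(t['color'],B['blue'][1],'blue')[0]
print('pad at z.072',at_z(s,bs,.0715),at_z(t,bt,.0715))
for im,b,n in((s,(190,330,180,285),'c1.png'),(t,(180,360,170,280),'c2.png')):
    c=im['color'][b[2]:b[3],b[0]:b[1]];c=cv2.convertScaleAbs(cv2.resize(c,None,fx=4,fy=4,interpolation=cv2.INTER_CUBIC),alpha=1.3);cv2.imwrite('pics/'+n,c[:,:,::-1])
E
```

```text
blue (array([303.30555556, 235.05555556]), 36, (np.int64(299), np.int64(307), np.int64(233), np.int64(237))) (array([311., 226.]), 89, (np.int64(306), np.int64(316), np.int64(221), np.int64(231)))
green (array([212.57692308, 203.84615385]), 26, (np.int64(210), np.int64(215), np.int64(202), np.int64(206))) (array([204.54545455, 232.63636364]), 11, (np.int64(201), np.int64(207), np.int64(232), np.int64(233)))
red (array([231.14705882, 220.76470588]), 34, (np.int64(218), np.int64(244), np.int64(218), np.int64(224))) (array([231.74074074, 233.51851852]), 54, (np.int64(215), np.int64(246), np.int64(232), np.int64(235)))
pad at z.072 [ 0.48751464 -0.06040905  0.0715    ] [ 0.4926636  -0.05981986  0.0715    ]
```

View pics/c1.png

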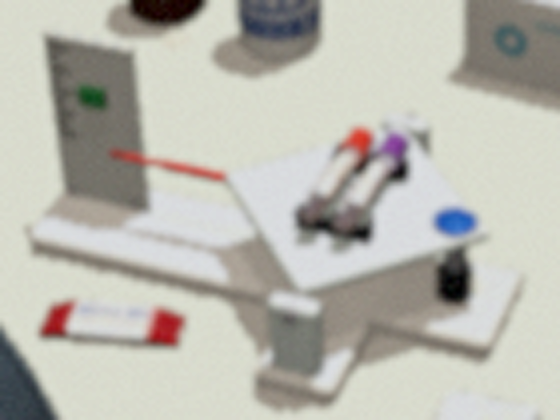

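View pics/c2.png

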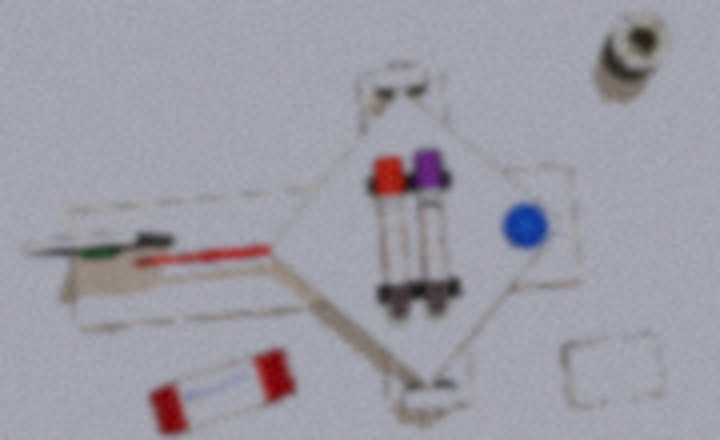

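The crops show the green mark at scene (213,204), about two ticks above the pointer tip, which is at scene (218,218) and top (214.5,235.8). Nothing stands within about 60 mm of the pad except the tape roll, at top (338,180). Now the fit.

```bash
cat > /tmp/fit.py <<'E'
from seg import *
from scipy.optimize import least_squares
s=snap('scene');t=snap('top')
def W(p,q): c,n=np.cos(p[2]),np.sin(p[2]);return np.array([p[0]+c*q[0]-n*q[1],p[1]+n*q[0]+c*q[1],q[2]])
# p: x,y,yaw, mark xm,ym,zm (stand)
obs=[((0,-62,72),(303.3,235.1),(311,226)),((0,158,64),(218,218.3),(214.5,235.7))]
def res(p):
    r=[]
    for q,a,b in obs:
        P=W(p,np.array(q)/1e3);r+=[*(proj(s,P)[0]-a),*(proj(t,P)[0]-b)]
    M=W(p,p[3:6]);r+=[*(proj(s,M)[0]-(212.6,203.8)),*(proj(t,M)[0]-(204.3,232.5))]
    return np.array(r)
f=least_squares(res,[.5,0,0,0,.17,.09],x_scale=.01);p=f.x
print(p.round(4),res(p).round(1))
print('pad',W(p,np.array([0,-.062,.073])),'yaw deg',np.degrees(p[2]))
np.save('fit.npy',p)
for z in(.086,.090,.095,.1,.104):print(z,proj(s,W(p,np.array([.0,.167,z]))),proj(t,W(p,np.array([0.,.167,z]))))
print('tape',at_z(t,(338,181),.05),'gauze',at_z(t,(333.5,262),.01))
E
PYTHONPATH=. python3 /tmp/fit.py
```

```text
Traceback (most recent call last):
  File "seg.py", line 1, in <module>
    from h import *
  File "h.py", line 1, in <module>
    from plant import *
ModuleNotFoundError: No module named 'plant'
```

```bash
mv /tmp/fit.py fit.py; python3 - < fit.py
```

```text
[0.486  0.0008 0.0792 0.0086 0.1724 0.0964] [ 0.8 -1.   0.5  0.8 -0.2 -0.5 -0.8  0.2  0.2  0.  -0.2  0.1]
pad [ 0.49090754 -0.06095888  0.073     ] yaw deg 4.537155184518563
0.086 [[213.59915005 209.73409333]] [[207.81458646 236.33743751]]
0.09 [[213.43299544 208.37720147]] [[207.45446806 236.34550356]]
0.095 [[213.22455938 206.67345498]] [[206.99972063 236.35569204]]
0.1 [[213.01529556 204.96118437]] [[206.5397809  236.36600013]]
0.104 [[212.84728675 203.58519838]] [[206.16803055 236.37433414]]
tape [ 0.59521281 -0.12484303  0.05      ] gauze [ 0.40895508 -0.11433018  0.01      ]
```

>>> {"method": "arm_command", "body": {
  "moves": [
    [[0,0,0.04,-0.07,-0.07,0,1],[0,0,0.12,-0.18,-0.18,0,1],[0,0,0.2,-0.31,-0.31,0,1],[0,0,0.28,-0.44,-0.44,0,1],[0,0,0.36,-0.57,-0.57,0,1],[0,0,0.44,-0.7,-0.7,0,1],[0,0,0.5,-0.8,-0.8,0,1],[0,0,0.54,-0.86,-0.86,0,1]]
  ],
  "force": 20
}}

```text
time_s: 2.2
tool_pos: [0.2879, 0.2739, 0.2328]
tcp_rot: [0.391, 0.92, 0.0, 0.0]
wrist_force: [0.9, -0.1, 1.1]
grip_width: 0.0338
gripper_force: 0.0
```

```bash
cat > rel.py <<'E'
from h import *
from scipy.spatial.transform import Rotation as R
def rel(target):
    o=observe();p=np.load('fit.npy');r=R.from_quat(o['tcp_rot']);M=r.as_matrix()
    a=p[2]  # tool y along stand x, z down
    y=np.array([np.cos(a),np.sin(a),0]);z=np.array([0,0,-1.]);G=np.c_[np.cross(y,z),y,z]
    turn=R.from_matrix(M.T@G).as_rotvec()/np.radians(60)
    print('t',o['time_s'],'tcp',o['tool_pos'].round(4),'F',o['wrist_force'].round(2),'w',round(o['grip_width'],4))
    print('shift n',(M.T@(np.array(target)-o['tool_pos'])/.25).round(3),'turn n',turn.round(3))
E
python3 - <<'E'
from rel import *
rel([.491,-.061,.15])
E
```

```text
t 2.2 tcp [0.2879 0.2739 0.2328] F [ 0.91 -0.09  1.1 ] w 0.0338
shift n [-1.528 -0.344  0.332] turn n [0.    0.    0.656]
```

>>> {"method": "arm_command", "body": {
  "moves": [
    [[0,0,0.05,-0.1,-0.02,0,1],[0,0,0.12,-0.24,-0.05,0,1],[0,0,0.19,-0.38,-0.08,0,1],[0,0,0.26,-0.52,-0.12,0,1],[0,0,0.33,-0.66,-0.15,0,1],[0,0,0.4,-0.8,-0.18,0,1],[0,0,0.45,-0.9,-0.2,0,1],[0,0,0.48,-0.96,-0.22,0,1]]
  ]
}}

```text
time_s: 3.0
tool_pos: [0.4156, 0.0637, 0.2327]
tcp_rot: [0.608, 0.794, 0.0, 0.0]
wrist_force: [0.5, -0.3, 0.6]
grip_width: 0.0008
gripper_force: 0.0
```

```bash
python3 - <<'E'
from rel import *
rel([.491,-.061,.13])
E
```

```text
t 3.0 tcp [0.4156 0.0637 0.2327] F [ 0.52 -0.35  0.6 ] w 0.0008
shift n [-0.56   0.16   0.411] turn n [0.001 0.    0.177]
```

>>> {"method": "arm_command", "body": {
  "moves": [
    [[0,0,0.05,-0.12,0.04,0,1],[0,0,0.1,-0.28,0.08,0,1],[0,0,0.14,-0.43,0.12,0,1],[0,0,0.18,-0.56,0.16,0.05,1],[0,0,0.18,-0.56,0.16,0.16,1],[0,0,0.18,-0.56,0.16,0.29,1],[0,0,0.18,-0.56,0.16,0.41,1],[0,0,0.18,-0.56,0.16,0.41,1]]
  ]
}}

```text
time_s: 3.8
tool_pos: [0.4884, -0.0589, 0.1273]
tcp_rot: [0.679, 0.735, -0.002, -0.003]
wrist_force: [-0.8, -0.4, 1.6]
grip_width: 0.0003
gripper_force: 0.0
```

```bash
python3 - <<'E'
from rel import *
rel([.491,-.061,.089])
s=snap('scene');t=snap('top')
a=s['color'][180:285,190:330];b=t['color'][180:285,220:360]
c=np.vstack([a,b]);c=cv2.resize(c,None,fx=2.8,fy=2.8,interpolation=cv2.INTER_CUBIC)
cv2.imwrite('pics/a1.png',cv2.convertScaleAbs(c,alpha=1.2)[:,:,::-1])
E
```

```text
t 3.8 tcp [ 0.4884 -0.0589  0.1273] F [-0.84 -0.39  1.56] w 0.0003
shift n [-0.01   0.01   0.153] turn n [-0.005 -0.002 -0.   ]
```

View pics/a1.png

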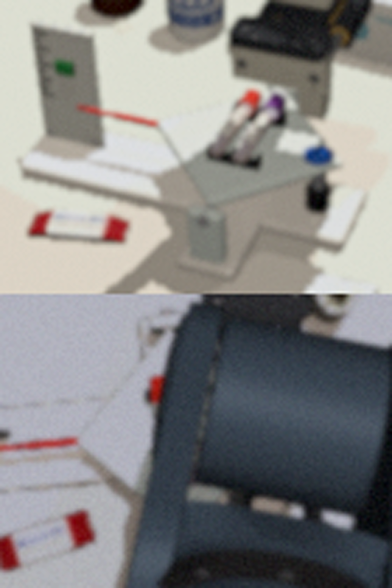

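The picture shows the pad visible at scene (303,235), with the pointer still at rest. The gripper is in the upper right, its lower end near (292,220). I'll check that against the projected fingertip.

```bash
python3 - <<'E'
from rel import *
s=snap('scene','s2.png')
for z in(.113,.127,.187,.25): print(z,proj(s,[.4884,-.0589,z]))
im=s['color'][110:290,200:380].copy();im=cv2.resize(im,None,fx=3.3,fy=3.3,interpolation=cv2.INTER_CUBIC)
for z in(.113,.127,.187): u=(proj(s,[.4884,-.0589,z])[0]-(200,110))*3.3;cv2.circle(im,tuple(int(v) for v in u),4,(255,0,255),-1)
cv2.imwrite('pics/a2.png',cv2.convertScaleAbs(im,alpha=1.5)[:,:,::-1])
E
```

```text
0.113 [[302.98450638 220.01789232]]
0.127 [[303.03128337 214.9250868 ]]
0.187 [[303.23280177 192.18784359]]
0.25 [[303.44501556 166.63125048]]
```

View pics/a2.png

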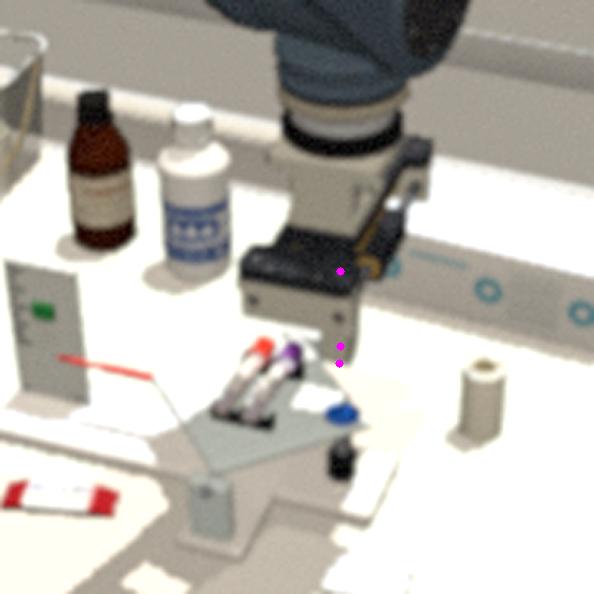

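```bash
python3 - <<'E'
from rel import *
s=snap('scene');p=np.load('fit.npy');c,n=np.cos(p[2]),np.sin(p[2])
for dx in(-.094,.094):
  for dy in(-.0375,.0375):
    for z in(.187,.215): print(dx,dy,z,(proj(s,[.4884+c*dx-n*dy,-.0589+n*dx+c*dy,z])[0]-(200,110))*3.3)
E
```

```text
-0.094 -0.0375 0.187 [350.18605167 365.39193269]
-0.094 -0.0375 0.215 [350.71851401 326.93233353]
-0.094 0.0375 0.187 [232.67322055 340.87170329]
-0.094 0.0375 0.215 [231.18592044 302.90310315]
0.094 -0.0375 0.187 [436.23756114 209.56299821]
0.094 -0.0375 0.215 [437.9091122  174.07646573]
0.094 0.0375 0.187 [332.54501524 191.35768015]
0.094 0.0375 0.215 [332.69708432 156.3231098 ]
```

The projection confirms the block in front is the near end of the gripper body, so the fingers sit over the pad. Descending close to it.

>>> {"method": "arm_command", "body": {
  "moves": [
    [[0,0,0,0,0,0.04,1],[0,0,0,0,0,0.08,1],[0,0,0,0,0,0.11,1],[0,0,0,0,0,0.12,1],[0,0,0,0,0,0.12,1]]
  ]
}}

```text
time_s: 4.5
tool_pos: [0.4901, -0.0591, 0.0996]
tcp_rot: [0.679, 0.735, -0.0, -0.0]
wrist_force: [0.4, 0.2, -0.1]
grip_width: 0.0005
gripper_force: 0.0
```

```bash
python3 - <<'E'
from rel import *
rel([.491,-.061,.087])
E
```

```text
t 4.5 tcp [ 0.4901 -0.0591  0.0996] F [ 0.35  0.2  -0.05] w 0.0005
shift n [-0.008  0.003  0.051] turn n [-0.001 -0.     0.   ]
```

>>> {"method": "arm_command", "body": {
  "moves": [
    [[0,0,0,-0.008,0.004,0.015,1],[0,0,0,-0.008,0.004,0.03,1],[0,0,0,-0.008,0.004,0.042,1],[0,0,0,-0.008,0.004,0.052,1],[0,0,0,-0.008,0.004,0.06,1],[0,0,0,-0.008,0.004,0.068,1],[0,0,0,-0.008,0.004,0.068,1]]
  ]
}}

```text
time_s: 5.2
tool_pos: [0.4917, -0.0613, 0.0832]
tcp_rot: [0.678, 0.735, 0.0, 0.0]
wrist_force: [-0.7, -2.9, 2.9]
grip_width: 0.0004
gripper_force: 1.8
```

```bash
cat > chk.py <<'E'
from seg import *
from rel import rel
from scipy.optimize import brentq
def tip(s):
    # right-to-left end of red pointer in scene view
    p=np.load('fit.npy');h=cv2.cvtColor(s['color'],cv2.COLOR_RGB2HSV).astype(int)
    m=((h[...,0]<9)|(h[...,0]>171))&(h[...,1]>90);m[:, :205]=0;m[:,252:]=0;m[:190]=0;m[232:]=0
    y,x=np.nonzero(m);c,n=np.cos(p[2]),np.sin(p[2])
    f=lambda a:[p[0]-n*.158*np.cos(a),p[1]+c*.158*np.cos(a),.064+.158*np.sin(a)]
    k=x<x.min()+4;obs=np.polyfit(x,y,1)
    def r(a): u=proj(s,f(a))[0];return u[1]-np.polyval(obs,u[0])
    a=brentq(r,-.1,.5)
    print('tip px',x.min(),np.polyval(obs,x.min()).round(2),'line',obs.round(3),'angle',round(a,4),'tip z',np.round(f(a)[2],4))
    print('green',cen(s['color'],(198,228,185,235),'green'))
E
python3 - <<'E'
from chk import *
rel([.491,-.061,.087])
tip(snap('scene'))
E
```

```text
t 5.2 tcp [ 0.4917 -0.0613  0.0832] F [-0.67 -2.89  2.88] w 0.0004
shift n [ 0.001 -0.003 -0.015] turn n [0. 0. 0.]
tip px 218 214.74 line [  0.267 156.486] angle 0.0616 tip z 0.0737
green (array([212.57692308, 203.84615385]), 26, (np.int64(210), np.int64(215), np.int64(202), np.int64(206)))
```

>>> {"method": "arm_command", "body": {
  "moves": [
    [[0,0,0,0,0,0.007,1],[0,0,0,0,0,0.014,1],[0,0,0,0,0,0.021,1],[0,0,0,0,0,0.027,1],[0,0,0,0,0,0.027,1]]
  ]
}}

```text
time_s: 5.75
tool_pos: [0.4918, -0.0613, 0.0764]
tcp_rot: [0.678, 0.735, 0.0, 0.0]
wrist_force: [-0.2, -4.6, 5.8]
grip_width: 0.0005
gripper_force: 3.0
```

```bash
python3 - <<'E'
from chk import *
rel([.491,-.061,.074])
s=snap('scene');tip(s)
c=cv2.resize(s['color'][180:250,190:270],None,fx=7,fy=7,interpolation=cv2.INTER_CUBIC);cv2.imwrite('pics/a3.png',cv2.convertScaleAbs(c,alpha=1.2)[:,:,::-1])
E
```

```text
t 5.75 tcp [ 0.4918 -0.0613  0.0764] F [-0.2  -4.6   5.83] w 0.0005
shift n [ 0.002 -0.003  0.01 ] turn n [0.001 0.    0.   ]
tip px 218 209.04 line [  0.363 129.995] angle 0.1726 tip z 0.0911
green (array([212.68, 203.8 ]), 25, (np.int64(210), np.int64(215), np.int64(202), np.int64(206)))
```

View pics/a3.png

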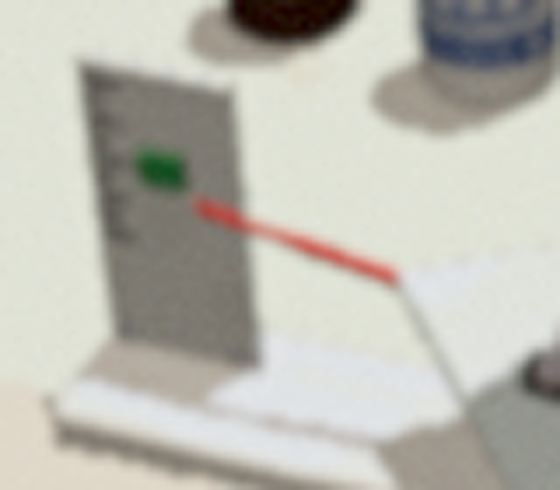

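The pointer tip is at scene (218,209), a little below the green mark at (213,204). I'll refine the mark height using the board corners.

```bash
python3 - <<'E'
from chk import *
from scipy.optimize import least_squares
s=snap('scene');p=np.load('fit.npy');c,n=np.cos(p[2]),np.sin(p[2])
W=lambda x,y,z:[p[0]+c*x-n*y,p[1]+n*x+c*y,z]
for x in(0,.003,.006,.009,.012): print(x,proj(s,W(x,.202,.137)),proj(s,W(x,.142,.137)),'obs (201.7,189)(223.6,193.1)',
  'mark y,z',least_squares(lambda q:proj(s,W(x,*q))[0]-(212.7,203.9),[.17,.095],x_scale=.01).x.round(4))
tip(s)
E
```

```text
0 [[198.33898892 189.36352726]] [[220.97735887 193.95444615]] obs (201.7,189)(223.6,193.1) mark y,z [0.1675 0.103 ]
0.003 [[198.95177386 188.70880217]] [[221.55600276 193.27866274]] obs (201.7,189)(223.6,193.1) mark y,z [0.1693 0.1006]
0.006 [[199.56219228 188.0566923 ]] [[222.13234056 192.60563802]] obs (201.7,189)(223.6,193.1) mark y,z [0.1712 0.0982]
0.009 [[200.17025626 187.40718365]] [[222.70638456 191.93535679]] obs (201.7,189)(223.6,193.1) mark y,z [0.173  0.0958]
0.012 [[200.77597782 186.76026234]] [[223.278147   191.26780396]] obs (201.7,189)(223.6,193.1) mark y,z [0.1748 0.0934]
tip px 218 209.22 line [  0.354 132.004] angle 0.1691 tip z 0.0906
green (array([212.57692308, 203.84615385]), 26, (np.int64(210), np.int64(215), np.int64(202), np.int64(206)))
```

>>> {"method": "arm_command", "body": {
  "moves": [
    [[0,0,0,0,0,0.004,1],[0,0,0,0,0,0.008,1],[0,0,0,0,0,0.011,1],[0,0,0,0,0,0.011,1]]
  ]
}}

```text
time_s: 6.25
tool_pos: [0.4919, -0.0614, 0.0738]
tcp_rot: [0.678, 0.735, 0.0, 0.0]
wrist_force: [-0.7, -5.5, 6.6]
grip_width: 0.0004
gripper_force: 3.3
```

```bash
python3 - <<'E'
from chk import *
rel([.491,-.061,.074])
s=snap('scene');tip(s)
c=cv2.resize(s['color'][180:250,190:270],None,fx=7,fy=7,interpolation=cv2.INTER_CUBIC);cv2.imwrite('pics/a4.png',cv2.convertScaleAbs(c,alpha=1.2)[:,:,::-1])
E
```

```text
t 6.25 tcp [ 0.4919 -0.0614  0.0738] F [-0.7  -5.51  6.56] w 0.0004
shift n [ 0.002 -0.003 -0.001] turn n [0.001 0.001 0.   ]
tip px 218 206.71 line [  0.4   119.421] angle 0.2171 tip z 0.098
green (array([212.65384615, 203.88461538]), 26, (np.int64(210), np.int64(215), np.int64(202), np.int64(206)))
```

View pics/a4.png

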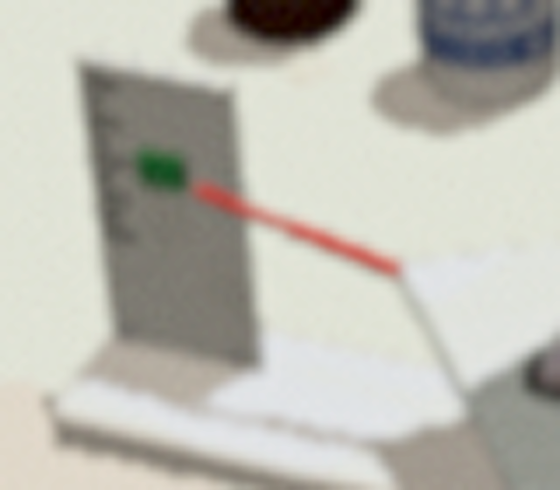

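The tip is at scene (218,206.7), level with the green mark to within the estimate (about 98 mm against 96–100 mm). Holding for more than a second.

>>> {"method": "arm_command", "body": {
  "moves": [
    [[0,0,0,0,0,0,1],[0,0,0,0,0,0,1],[0,0,0,0,0,0,1],[0,0,0,0,0,0,1],[0,0,0,0,0,0,1],[0,0,0,0,0,0,1],[0,0,0,0,0,0,1],[0,0,0,0,0,0,1]]
  ]
}}

```text
time_s: 7.1
tool_pos: [0.4919, -0.0614, 0.0739]
tcp_rot: [0.678, 0.735, 0.0, 0.001]
wrist_force: [-0.4, -5.6, 6.3]
grip_width: 0.0004
gripper_force: 3.3
```

>>> {"method": "arm_command", "body": {
  "moves": [
    [[0,0,0,0,0,0,1],[0,0,0,0,0,0,1],[0,0,0,0,0,0,1],[0,0,0,0,0,0,1],[0,0,0,0,0,0,1],[0,0,0,0,0,0,1],[0,0,0,0,0,0,1],[0,0,0,0,0,0,1]]
  ]
}}

```text
time_s: 7.9
tool_pos: [0.4918, -0.0613, 0.0739]
tcp_rot: [0.678, 0.735, 0.0, 0.0]
wrist_force: [-0.6, -3.5, 6.3]
grip_width: 0.0004
gripper_force: 3.3
```

```bash
python3 - <<'E'
from chk import *
rel([.491,-.061,.074])
tip(snap('scene'))
E
```

```text
t 7.9 tcp [ 0.4918 -0.0613  0.0739] F [-0.63 -3.49  6.3 ] w 0.0004
shift n [ 0.002 -0.003 -0.   ] turn n [0.001 0.001 0.   ]
tip px 218 206.8 line [  0.4   119.544] angle 0.2154 tip z 0.0978
green (array([212.57692308, 203.84615385]), 26, (np.int64(210), np.int64(215), np.int64(202), np.int64(206)))
```

>>> {"method": "arm_command", "body": {
  "moves": [
    [[0,0,0,0,0,-0.015,1],[0,0,0,0,0,-0.035,1],[0,0,0,0,0,-0.06,1],[0,0,0,0,0,-0.1,1],[0,0,0,0,0,-0.2,1],[0,0,0,0,0,-0.34,1],[0,0,0,0,0,-0.46,1],[0,0,0,0,0,-0.52,1]]
  ]
}}

```text
time_s: 8.75
tool_pos: [0.4919, -0.061, 0.2065]
tcp_rot: [0.678, 0.735, 0.001, 0.001]
wrist_force: [0.2, -0.1, -0.4]
grip_width: 0.0003
gripper_force: 0.0
```

>>> {"method": "arm_command", "body": {
  "moves": [
    [[0,0,0,0,0,0,1],[0,0,0,0,0,0,1],[0,0,0,0,0,0,1],[0,0,0,0,0,0,1]]
  ]
}}

```text
time_s: 9.15
tool_pos: [0.491, -0.061, 0.2026]
tcp_rot: [0.679, 0.735, -0.0, -0.001]
wrist_force: [-0.8, 0.4, -0.2]
grip_width: 0.0002
gripper_force: 0.0
```

```bash
python3 - <<'E'
from chk import *
rel([.491,-.061,.074])
s=snap('scene');tip(s)
c=cv2.resize(s['color'][110:290,190:370],None,fx=3.3,fy=3.3,interpolation=cv2.INTER_CUBIC);cv2.imwrite('pics/a5.png',c[:,:,::-1])
E
```

```text
t 9.15 tcp [ 0.491  -0.061   0.2026] F [-0.83  0.42 -0.24] w 0.0002
shift n [-0.     0.001  0.515] turn n [-0.002 -0.001  0.   ]
tip px 218 217.94 line [  0.214 171.251] angle -0.0013 tip z 0.0638
green (array([212.57692308, 203.84615385]), 26, (np.int64(210), np.int64(215), np.int64(202), np.int64(206)))
```

View pics/a5.png

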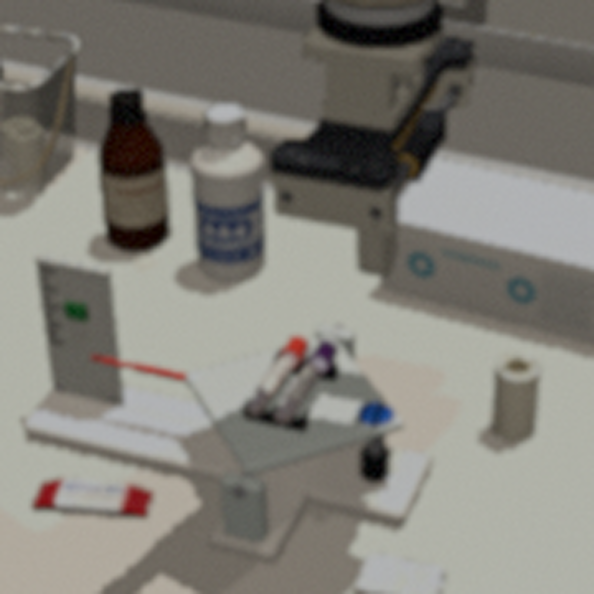

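The pointer is back at rest at scene (218,218), the mark and loose things haven't moved, and the hand is well clear. Handing in.

```bash
python3 - <<'E'
from plant import *
print(close_job())
E
```

```text
the job is handed in; nothing more can be done
None
```

I pressed the pad until the pointer was at the green mark (tip about 98 mm up, mark estimated at 96–100 mm), held it for over 1.5 s and let go; the plate sprang fully back, nothing else appeared to move, and I handed the job in at about 9 s with the hand clear.

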